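# Load a texture block into the bench roller press and wind it through

### The job

Put the rectangular plaster block into the recess of the roller press's plywood bed and press it down until its top is flush with the bed. Then wind the bed all the way through under the roller with the hand crank, turning it clockwise as seen from above until it stops. Leave the round block, the bowl, the spatula and the jar where they are.

Things in the scene. Friction and masses are not known exactly. Their poses are not given: they have to be found in the camera images.
- plaster_block: Rectangular off-white plaster block with a leaf pattern on its top, lying flat on the table: 60 mm along its x, 110 mm along its y, 32 mm thick, about 0.28 kg. Origin: centre of its underside; z up. Either way round fits the recess.
- press: Bench roller press, fixed to the table. Origin on the table, under the recess's centre when the bed is wound fully out; x across the bed, +y the way the bed travels. Grey base 150 mm (x) by 460 mm (y from -125 to +335 mm), 20 mm high. The crank stands on a 55 mm square column at x = -135, y = 140 mm.
- roller (a point): Middle of the press's fixed steel roller: 48 mm diameter, along the press's x at y = 120 mm, axis 102 mm above the table, underside 3 mm above the bed's top. It is held by two side posts at x = +-78 mm, 20 mm thick, 50 mm along y, 125 mm high.
- recess (a point): Centre of the recess's mouth, level with the bed's top face 75 mm above the table; axes as the press's; it travels with the bed. The plywood bed is 125 mm (x) by 170 mm (y). The recess is 65 mm (x) by 115 mm (y), and 32 mm deep when its pad is pushed down.
- pad_top (a point): Centre of the top of the metal lift-out pad that is the recess's floor. It starts raised, 20 mm below the bed's top, so that a block laid on it stands 12 mm proud. The pad is stiff: it sinks when pushed with some 10 N and stays where it is left; 12 mm down is its stop, where the block is flush.
- crank_axis (a point): Point on the crank's upright axis, at the mid-height of its grip (188 mm above the table). The crank's arm sweeps 150 to 163 mm above the table.
- crank_grip (a point): Middle of the crank's upright wooden grip, 55 mm from the axis, 188 mm above the table. The grip is a round knob, 27 mm diameter, 50 mm tall (163 to 213 mm above the table), and spins freely on its pin.
- crank (a joint): Angle of the crank, rad: 0 with the bed wound fully out; grows clockwise seen from above, to 9.42 (one and a half turns) at the stop. At 0 the grip lies at the press's +y side of the axis. It takes about 4 N at the grip.
- bed (a joint): Travel of the bed along the press's +y, m: geared to the crank, 0.0223 per rad, 0 wound out, 0.21 at the stop.
- round_block: Bystander: round off-white plaster block, 90 mm diameter, 28 mm thick, flat on the table. Origin: centre of its underside.
- bowl: Bystander: blue ceramic bowl, 100 mm diameter, 60 mm tall. Origin: centre of its underside.
- spatula: Bystander: spatula lying on the table along its x, handle towards -x.
- jar: Bystander: closed glass jar, 70 mm diameter, 90 mm tall. Origin: centre of its underside.
There are look-alikes about, which are no part of the job. What is shaped like the plaster_block but pink or red is not meant.

How it is judged:
By the outcome, as a careful person would: the job done as asked, in the order asked, and still so for the second after the job is handed in, with the robot touching nothing.
It also fails if it takes over 72 s, if anything falls off the work surface, if the arm or the gripper's body presses on something with over 40 N, if the wrist force passes 120 N, or if a joint passes its speed limit or range.

### The arm

A 6-joint arm with a two-finger parallel gripper is mounted at the origin on the work surface. World frame = base frame: x ahead of the robot, y to its left, z up, the work surface at z = 0. Lengths are in mm, angles in rad, forces in N, time in s.
With the tool pointing down it reaches from about 300 to 775 mm from the base axis. Payload 14.6 kg.
Tool frame: the origin (TCP) lies on the centre line of the jaws, within the pads' length; the fingertips stand 19 mm ahead of it and the grasp point (between the pads) is the TCP (bot.tip_reach is the distance from the TCP to the fingertips, in mm); z points along the fingers, y is the line along which they close (so a half turn about z gives the same grasp; the last joint's range is limited). The gripper opens to 85 mm and grips with 20 to 120 N. Pads are 22 mm wide; open, the fingers measure 114 mm over their backs; the gripper's body (76 mm by 85 mm) begins 54 mm behind the grasp point. The pads swing forward as they close: fully open they stand 13 mm farther back than shut.
Start: joints at [1.157, 0.3, 1.521, -0, 1.321, -0.067], TCP at [186.937, 517.247, 250.281] pointing down, gripper open.
Joint ranges: [-3.03, 3.03], [-0.79, 2.21], [0.23, 2.52], [-1.04, 4.18], [0, 3.07], [-2.55, 2.55]. Speed limits (rad/s): [2.22, 2.22, 2.57, 3.14, 3.14, 3.14].

### API

Orientations are given as a unit quaternion [w, x, y, z].
In Python, from rig import bot gives the robot as it stands. Calls block until the motion is done:
- bot.move_to(position, orientation): joint-space move of the TCP to a pose.
- bot.servo_line(position, attitude=None, speed=150, until_force=None): straight line of the TCP; attitude=None keeps the orientation; speed is the mean speed in mm/s. With until_force (N) it stops when the force on the tool has changed by that much, and returns True; else False.
- bot.move_joints(angles): joint-space move.
- bot.move_gripper(opening, grip_force=None): finger opening in mm; grip_force is the grip in N (None keeps the last); returns when the fingers have stopped.
- bot.dwell(seconds).
- bot.ik(position, orientation): joint angles nearest the present ones, or None.
- bot.read_state(): the state.
- bot.read_camera(name): name is "side" or "top" or "wrist"; returns a dict with "image" (420x560x3 uint8, blue, green, red), "depth" (420x560 float32, mm along the optical axis (not along the pixel's ray), 0 where there is no reading), "fovy" (degrees; the focal length in pixels is half the picture's height over the tangent of half this angle, whatever the lens; pixels are square), "cx", "cy" (the principal point, pixels), "k1" (the pictures are not rectified: a ray, as slopes to the right and down, at radius r is drawn at 1 + k1 r^2 times it, then the intrinsics apply), "eye" and "attitude" of the camera in the world; the wrist camera has in their place "mount" (4x4, takes a point from camera to tool coordinates, whose origin is the TCP and whose axes are the flange's). Camera axes: x right, y down, z forward; pixel columns grow to the right and rows downward; lengths in mm; the calibration is good to about 2 mm. A picture is of the moment at which its call begins: read the wrist's pose just before it.
A pose or a line that the arm cannot do raises bot.MotionError and nothing moves.
- bot.finish_job(): hands the job in; it is judged then, once.
The state is a dict: "clock": time; "joint_positions": joint angles; "qvel": joint speeds; "effort": joint torques, N m; "ee_pos": TCP position; "tool_rot": TCP orientation; "ft_force": force on the tool from outside, world axes, zero at the start; "moment": the same for the moment, N m; "grip_width": finger opening in mm; "grip_force": force on a finger pad.
Only numpy, scipy, OpenCV 4.12 (cv2) and the standard library are available. Lean on these libraries where they do the work, as an engineer would, in place of code of your own. Each camera call takes 0.05 s, during which the arm holds its last target. There are 200 camera calls.

## Working session

There is one attempt and no reset: what is moved stays moved. The work goes in short steps, each a Python script; the robot and the scene stay as the last script left them, time stands still between calls to the robot, and variables do not carry over. Pictures are saved under pics/ and viewed, at most 10 in all, crops included, and the job is handed in when it is done.

```bash
mkdir -p pics; ls
cat > h.py <<'E'
import numpy as np, cv2
from scipy.spatial.transform import Rotation as R
from rig import bot
def rot(q): return R.from_quat([q[1],q[2],q[3],q[0]])
def cloud(c, st=None):
    d=c["depth"]; h,w=d.shape; f=h/2/np.tan(np.radians(c["fovy"])/2)
    v,u=np.mgrid[0:h,0:w]
    a=(u-c["cx"])/f; b=(v-c["cy"])/f
    x,y=a.copy(),b.copy()
    for _ in range(20):
        k=1+c["k1"]*(x*x+y*y); x,y=a/k,b/k
    P=np.stack([x*d,y*d,d],-1).reshape(-1,3)
    if st is None:
        W=rot(c["attitude"]).apply(P)+np.array(c["eye"])
    else:
        M=np.array(c["mount"]); T=P@M[:3,:3].T+M[:3,3]
        W=rot(st["tool_rot"]).apply(T)+np.array(st["ee_pos"])
    W[d.reshape(-1)<=0]=np.nan
    return W.reshape(h,w,3)
def down(yaw):  # tool z down, tool y at angle: R = Rz(yaw)*Rx(pi)
    q=(R.from_euler('z',yaw)*R.from_euler('x',np.pi)).as_quat()
    return [q[3],q[0],q[1],q[2]]
E
python3 - <<'E'
from h import *
s=bot.read_state(); print(s)
for n in("top","side"):
    c=bot.read_camera(n); cv2.imwrite(f"pics/{n}.png",c["image"]); np.save(n+".npy",cloud(c)); np.save(n+"_im.npy",c["image"])
    print(n,c["eye"],c["attitude"],c["fovy"],c["k1"])
E
```

```text
pics
{'clock': 0.0, 'joint_positions': array([ 1.15742749e+00,  3.00483008e-01,  1.52160443e+00,  5.65852011e-06,
        1.32071814e+00, -6.65835758e-02]), 'qvel': array([-2.69275249e-04,  6.84085757e-04,  4.24817788e-05,  1.85823318e-05,
        5.45089590e-04,  5.11323209e-04]), 'effort': array([-9.61813239e-04, -5.43496406e+01, -3.61805534e+01, -1.65330966e-04,
        3.88615634e-03,  8.00738803e-05]), 'ee_pos': array([186.8349308 , 517.05574311, 249.70489519]), 'tool_rot': array([-1.46806288e-04,  1.72525753e-01,  9.85004821e-01, -5.88433244e-04]), 'ft_force': array([0.23478756, 0.49982787, 0.37161509]), 'moment': array([-0.0069159 ,  0.05408018, -0.03679246]), 'grip_force': 0.0, 'grip_width': 85.39465168169515}
top [ 234.62142084   12.38813393 1737.87987453] [ 0.07186559 -0.68946437  0.71683675 -0.07496191] 48.61917643749379 -0.027165042987500172
side [  179.33252013 -1074.07385555   943.81624542] [-0.45795646  0.87059597 -0.1623224   0.07739488] 52.54488732696041 0.01086204680192612
```

View pics/top.png

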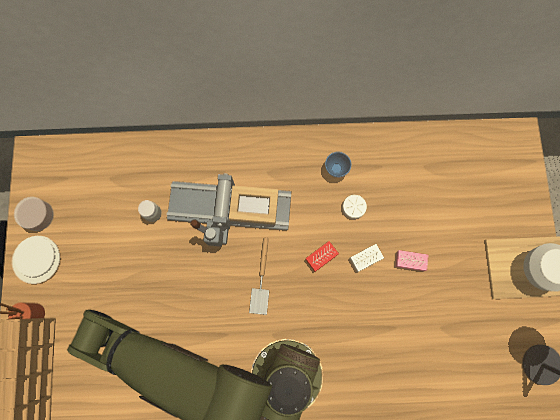

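View pics/side.png

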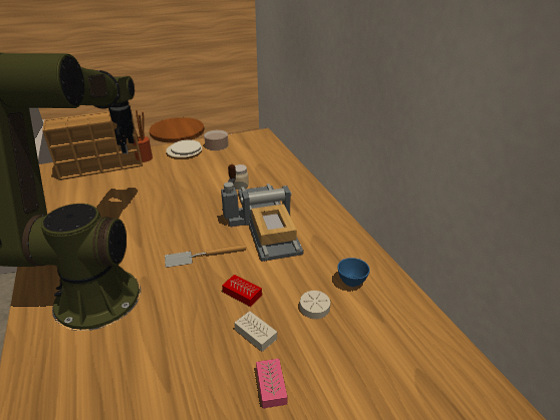

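The top view shows the white block at about (367,257), with the red and pink look-alikes on either side. The bed is at (254,205), the crank column at (214,235), the grip at about (195,224) and the jar at (149,210).

```bash
python3 - <<'E'
from h import *
W=np.load("top.npy"); I=np.load("top_im.npy").astype(int)
def sel(u0,u1,v0,v1,z0,z1,f=None):
    m=np.zeros(W.shape[:2],bool); m[v0:v1,u0:u1]=1
    m&=(W[...,2]>z0)&(W[...,2]<z1)
    if f is not None: m&=f
    return m
def rect(m,name):
    p=W[m]; r=cv2.minAreaRect(p[:,:2].astype(np.float32)); print(name,len(p),"c",np.round(r[0],1),np.round(r[1],1),"ang",round(r[2],1),"z",np.round(np.percentile(p[:,2],[5,50,95]),1))
    return r
print("table z", np.nanmedian(W[270:300,300:340,2]))
rect(sel(345,390,238,278,22,45),"block")
b=I[...,0];g=I[...,1];r=I[...,2]
ply=(r-b>50)
rect(sel(222,295,180,235,65,85,ply),"bed")
rect(sel(235,275,190,218,40,72,~ply),"pad")
rect(sel(160,300,170,240,12,28),"base")
rect(sel(215,235,170,245,110,140),"roller/posts")
rect(sel(180,235,210,250,135,170),"crankarm")
rect(sel(180,235,210,250,200,225),"grip")
rect(sel(180,235,205,250,100,149),"col")
for n,a in dict(bowl=(322,355,148,182,15,80),round=(338,372,190,224,15,45),jar=(132,166,195,228,15,120),red=(303,342,240,274,15,45)).items(): rect(sel(*a),n)
S=np.load("side.npy"); J=np.load("side_im.npy").astype(int)
W=S
rect(sel(225,285,305,355,22,45,(J.min(2)>110)),"block side")
rect(sel(250,300,190,250,65,85,(J[...,2]-J[...,0]>50)),"bed side")
rect(sel(220,242,160,182,195,222),"grip side")
rect(sel(262,288,208,235,40,70),"pad side")
E
python3 - <<'E'
import cv2
a=cv2.imread("pics/top.png")[165:285,135:295]
b=cv2.imread("pics/side.png")[150:270,200:320]
cv2.imwrite("pics/c.png",cv2.hconcat([cv2.resize(a,None,fx=2.8,fy=2.8),cv2.resize(b,None,fx=2.8,fy=2.8)]))
E
```

```text
table z 0.6494194283370689
block 486 c [ 408.8 -313.5] [ 60.  111.9] ang 25.0 z [25.5 32.3 39.6]
bed 1035 c [616.9  97. ] [170.2 128.4] ang 83.1 z [68.5 75.6 81.5]
pad 503 c [618.5  97.9] [115.   66.1] ang 82.0 z [49.  55.8 62.3]
base 2155 c [631.7 193.6] [526.1 271.5] ang 87.8 z [14.3 21.1 27. ]
roller/posts 697 c [597.7 210.5] [ 50.2 257.9] ang 83.0 z [112.6 124.1 134.5]
crankarm 204 c [531.2 251. ] [ 73.7 113.7] ang 83.6 z [135.7 160.5 167.3]
grip 48 c [528.8 289.4] [23.9 23.8] ang 25.2 z [204.2 212.3 219.4]
col 433 c [540.8 226.1] [ 61.  152.8] ang 69.9 z [107.8 125.6 138.5]
bowl 373 c [ 760.1 -223.9] [ 96.9 100.2] ang 71.6 z [16.6 38.8 63.4]
round 448 c [ 604.2 -281.9] [87.9 88.2] ang 5.8 z [21.3 28.4 35.3]
jar 365 c [609.4 485.2] [64.2 67.6] ang 5.9 z [27.  87.2 96.7]
red 493 c [ 420.4 -148.2] [ 61.5 111.7] ang 34.0 z [26.2 32.6 40. ]
block side 625 c [ 405.2 -312.2] [ 60.8 110.7] ang 25.4 z [27.6 30.6 33.7]
bed side 708 c [613.7  96.5] [181.4 126.2] ang 83.1 z [67.8 72.5 76. ]
grip side 42 c [526.1 284.5] [25.1 21.4] ang 5.5 z [196.7 206.5 212. ]
pad side 383 c [622.  103.6] [191.   92.8] ang 67.5 z [49.8 54.1 69.7]
```

View pics/c.png

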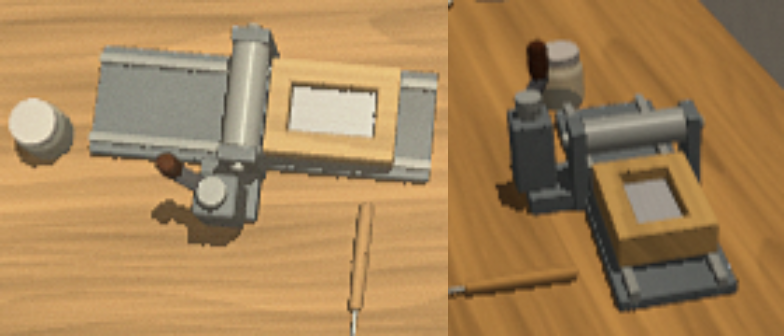

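The bed appears to be wound about 10 mm in already: the grip sits about 0.45 rad past +y, so I measure the recess where it actually is. Next I'll look with the wrist camera from the same relative pose above the block, the recess and the crank.

Run:
```python
from h import *
def look(n,p,yaw):
    bot.move_to(p,down(np.radians(yaw))); bot.dwell(.3)
    s=bot.read_state(); c=bot.read_camera("wrist"); W=cloud(c,s)
    np.savez(n+".npz",W=W,I=c["image"]); cv2.imwrite(f"pics/{n}.png",c["image"]); print(n,s["clock"],np.round(s["ee_pos"],1),np.round(s["joint_positions"],2))
    return c
print(bot.tip_reach)
for n,p,y in (("wcrank",[515,265,370],83),("wrec",[617,97,300],83),("wblk",[407,-313,260],115)):
    qs=[(bot.ik(p,down(np.radians(a))),a) for a in (y,y-180)]
    qs=[(abs(q[5]),a) for q,a in qs if q is not None]; print(qs)
    c=look(n,p,min(qs)[1])
print(c["mount"],c["fovy"])
cv2.imwrite("pics/w3.png",cv2.resize(np.vstack([np.hstack([cv2.imread("pics/wcrank.png"),cv2.imread("pics/wrec.png")]),np.hstack([cv2.imread("pics/wblk.png")]*2)]),(800,600)))
```

```text
19.0
[(np.float64(0.5341682762154356), 83)]
wcrank 1.9833 [514.8 265.4 369.9] [0.41 0.31 1.23 0.   1.6  0.53]
[(np.float64(0.21947590318919818), 83)]
wrec 3.175 [616.8  97.9 300.5] [0.1  0.44 1.22 0.   1.49 0.22]
[(np.float64(1.163253943242133), 115), (np.float64(1.9783387103476606), -65)]
wblk 5.2167 [ 407.2 -312.8  260. ] [-0.73  0.21  1.61 -0.    1.32 -1.16]
[[-9.07098284e-04 -9.51271125e-01 -3.08354380e-01  7.84043789e+01]
 [ 9.99999570e-01 -8.03507265e-04 -4.62923969e-04 -7.87787336e-01]
 [ 1.92601221e-04 -3.08354667e-01  9.51271445e-01 -1.23665175e+02]
 [ 0.00000000e+00  0.00000000e+00  0.00000000e+00  1.00000000e+00]] 69.7522719341295
```

View pics/w3.png

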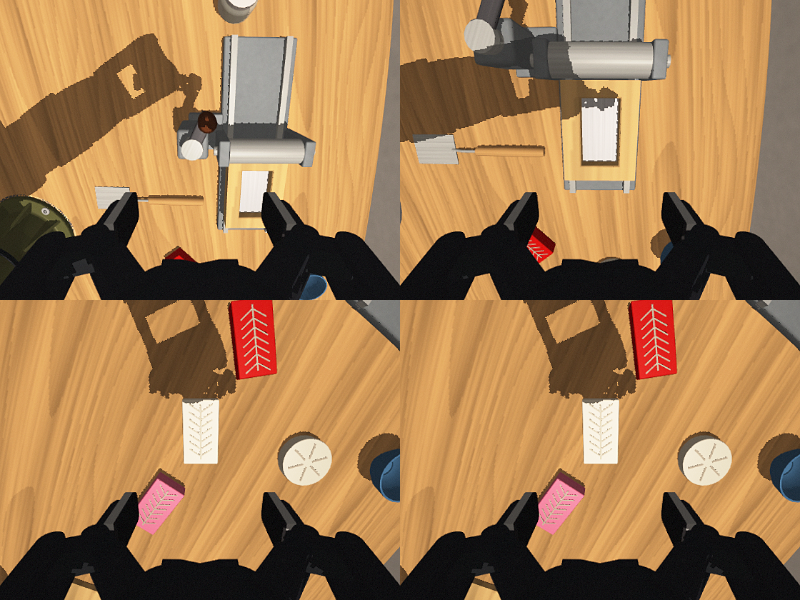

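The three wrist views (shown at half and smaller scale) have the knob at about (207,121) and the hub at (192,145) in the first. The pad is at about (600,130) in the second, and the block at (200,430) in the third, partly in the arm's shadow. I'll measure by height.

```bash
cat > m.py <<'E'
from h import *
def rect(W,n,c,hs,z0,z1,ax=0.,extra=None):
    e=np.array([np.cos(np.radians(ax)),np.sin(np.radians(ax))]); f=np.array([-e[1],e[0]])
    d=W[...,:2]-np.array(c)
    m=(np.abs(d@e)<hs[0])&(np.abs(d@f)<hs[1])&(W[...,2]>z0)&(W[...,2]<z1)
    if extra is not None: m&=extra
    m=cv2.morphologyEx(m.astype(np.uint8),cv2.MORPH_OPEN,np.ones((3,3)))>0
    p=W[m]
    if len(p)<5: print(n,"none");return
    r=cv2.minAreaRect(p[:,:2].astype(np.float32))
    print(n,len(p),np.round(r[0],1),np.round(r[1],1),round(r[2],1),"z",np.round(np.percentile(p[:,2],[5,50,95]),1))
E
python3 - <<'E'
from m import *
L=lambda n:(np.load(n+".npz")["W"],np.load(n+".npz")["I"].astype(int))
W,I=L("wblk"); rect(W,"block",(407,-313),(55,75),22,42,25); rect(W,"block tight z",(407,-313),(55,75),26,38,25)
W,I=L("wrec"); ply=(I[...,2]-I[...,0]>45)
rect(W,"bedtop",(617,97),(75,92),68,82,-6.9); rect(W,"pad",(617,97),(45,70),45,64,-6.9)
rect(W,"posts/roller",(630,205),(95,40),113,135,-6.9); rect(W,"rollertop",(630,205),(60,40),122,135,-6.9)
W,I=L("wcrank")
rect(W,"grip",(525,290),(35,35),205,222); rect(W,"roller",(630,205),(60,40),122,135,-6.9); rect(W,"posts",(630,205),(95,40),113,135,-6.9)
rect(W,"hub",(499,242),(45,45),164,200); rect(W,"arm",(510,262),(60,60),150,170); rect(W,"bedtop",(617,97),(75,92),68,82,-6.9)
rect(W,"col",(499,240),(50,50),120,149,-6.9)
E
```

```text
block 4501 [ 407.4 -313.2] [ 60.1 108.5] 24.9 z [30.8 32.2 33.4]
block tight z 4493 [ 407.4 -313.2] [ 60.1 108.5] 24.9 z [30.8 32.2 33.4]
bedtop 9880 [616.3  96.2] [170.3 126.2] 82.9 z [73.7 75.1 76.4]
pad 4667 [615.9  95.3] [113.1  65.4] 82.8 z [53.6 55.1 56.7]
posts/roller 9138 [630.2 206.6] [ 49.2 176.6] 82.7 z [116.  124.2 126.4]
rollertop 3568 [630.2 206.6] [ 25.6 120. ] 82.9 z [122.7 125.  126.8]
grip 570 [527.5 290.7] [24.5 25. ] 82.9 z [206.4 212.3 214. ]
roller 1707 [630.3 206.9] [ 27.7 119.8] 82.9 z [122.6 125.3 126.9]
posts 4327 [629.8 206.5] [ 50.5 176. ] 82.6 z [115.6 124.5 126.7]
hub none
arm 1070 [505.6 252. ] [56.7 35.1] 48.3 z [160.5 163.7 165.1]
bedtop 3627 [615.6  90.7] [161.2 125.8] 82.9 z [73.7 75.5 76.9]
col 891 [510.5 236.9] [58.3 89.7] 70.0 z [124. 134. 136.]
```

Run:
```python
from h import *
q=down(np.radians(114.9))
bot.move_to([310,-310,60],q); bot.move_gripper(60,30); print(bot.tip_reach, bot.read_state()["grip_width"])
print(bot.servo_line([310,-310,-2],speed=25,until_force=4)); s=bot.read_state(); print(s["clock"],np.round(s["ee_pos"],1),np.round(s["ft_force"],1))
bot.servo_line([310,-310,90],speed=200); bot.move_gripper(85)
```

```text
19.0 59.775710612099424
True
8.2083 [ 310.  -310.    13.9] [-1.1  1.   8.6]
```

Run:
```python
from h import *
q=down(np.radians(114.9)); q2=down(np.radians(82.9))
x,y=407.5,-313.3
bot.move_to([x,y,90],q); bot.servo_line([x,y,36],speed=100); bot.move_gripper(50,50)
s=bot.read_state(); print(s["clock"],np.round(s["ee_pos"],1),s["grip_width"],s["grip_force"])
bot.servo_line([x,y,170],speed=150)
print("w",bot.read_state()["grip_width"])
X,Y=616.2,96.0
bot.move_to([X,Y,180],q2); bot.servo_line([X,Y,125],speed=100); bot.dwell(.3)
s=bot.read_state(); print(s["clock"],np.round(s["ee_pos"],1),s["grip_width"],np.round(s["ft_force"],1))
c=bot.read_camera("wrist"); np.savez("hold.npz",W=cloud(c,s),I=c["image"]); cv2.imwrite("pics/hold.png",c["image"])
```

```text
10.6667 [ 407.8 -313.6   37. ] 58.716400300844114 53.25203239917755
w 58.28775919826441
14.3917 [616.3  96.  125.4] 58.2468693308334 [ 0.3  0.2 -2.6]
```

View pics/hold.png

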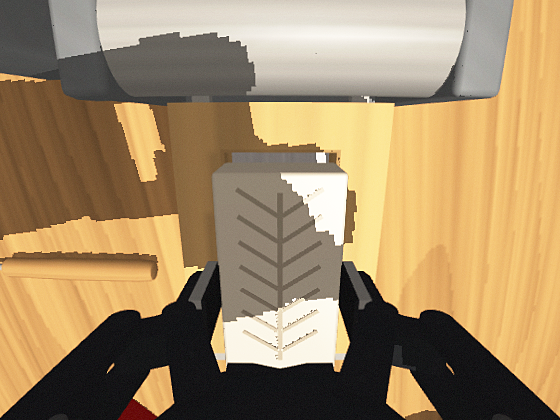

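The block is held square above the recess, with its far edge at row 165 and the recess's far edge at row 150. I'll check the edge offsets, then lower it.

Run:
```python
from m import *
d=np.load("hold.npz"); W=d["W"]
e=np.array([.9923,-.1236]); f=np.array([.1236,.9923]); o=np.array([616.2,96.0])
X=(W[...,:2]-o)@e; Y=(W[...,:2]-o)@f
m=(abs(X)<50)&(Y<75)&(W[...,2]>116)&(W[...,2]<126)&(Y>25)
print("block top y max",np.percentile(Y[m],[99,99.8]),"x",np.percentile(X[m],[.5,99.5]),"z",np.median(W[...,2][m]))
s0=bot.read_state()["ee_pos"]
hit=bot.servo_line([616.2,96.0,90.5],speed=30,until_force=6)
s=bot.read_state(); print(hit,s["clock"],np.round(s["ee_pos"],1),np.round(s["ft_force"],1))
```

```text
block top y max [55.43673007 55.54199071] x [-30.04007098  28.94075748] z 120.48597016787988
True 15.4833 [616.1  96.   91.4] [-0.6  0.2  5.6]
```

Run:
```python
from h import *
x,y=616.2,96.0
bot.move_gripper(80); bot.servo_line([x,y,135],speed=150); bot.move_gripper(0,40)
s=bot.read_state(); f0=s["ft_force"][2]; print(s["grip_width"],f0)
print(bot.servo_line([x,y,95],speed=30,until_force=4)); s=bot.read_state(); z=s["ee_pos"][2]; print("contact",z,s["ft_force"][2]-f0,s["clock"])
z0=z;t=z
while t>z0-16:
    t-=1; bot.servo_line([x,y,t],speed=15); s=bot.read_state(); F=s["ft_force"][2]-f0
    print(round(t-z0,1),round(s["ee_pos"][2]-z0,1),round(F,1))
    if F>32: break
bot.servo_line([x,y,220],speed=150)
bot.move_joints  # stay
bot.move_to([590,30,300],down(np.radians(82.9))); bot.dwell(.2)
s=bot.read_state(); c=bot.read_camera("wrist"); W=cloud(c,s); cv2.imwrite("pics/p.png",c["image"]); print(s["clock"])
e=np.array([.9923,-.1236]); f=np.array([.1236,.9923]); o=np.array([616.2,96.0])
X=(W[...,:2]-o)@e; Y=(W[...,:2]-o)@f; Z=W[...,2]
for n,m in dict(tl=(X<-5)&(X>-25)&(Y>20)&(Y<45),tr=(X>5)&(X<25)&(Y>20)&(Y<45),bl=(X<-5)&(X>-25)&(Y<-20)&(Y>-45),br=(X>5)&(X<25)&(Y<-20)&(Y>-45),bedL=(X<-38)&(X>-55)&(abs(Y)<45),bedR=(X>38)&(X<55)&(abs(Y)<45)).items(): print(n,m.sum(),np.median(Z[m]))
```

```text
-0.03334737048282927 0.23690215293929204
True
contact 104.36424194613792 -0.09414050472922225 17.9583
-1.0 -1.0 2.2
-2.0 -2.0 2.6
-3.0 -3.0 4.9
-4.0 -4.0 3.7
-5.0 -5.0 3.3
-6.0 -6.0 3.8
-7.0 -7.0 4.5
-8.0 -8.0 3.6
-9.0 -9.0 4.1
-10.0 -10.0 4.2
-11.0 -10.4 10.9
-12.0 -10.5 18.8
-13.0 -10.6 26.1
-14.0 -10.7 35.0
23.1833
tl 452 74.96967880943794
tr 462 75.07167873100411
bl 371 74.96339556128208
br 387 75.11061055586035
bedL 1272 75.06785865828273
bedR 1272 75.20791443878727
```

View pics/p.png

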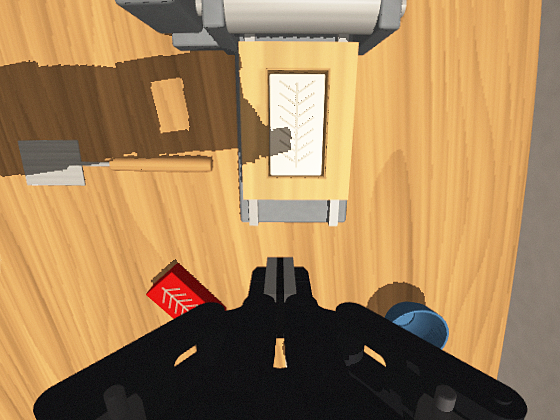

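The block is flush: its top and the bed both read 75.0–75.2. Now the crank.

Run:
```python
from h import *
e=np.array([.9923,-.1236]); f=np.array([.1236,.9923]); C=np.array([498.7,243.1]); z=189
q=down(np.radians(82.9)); bot.move_gripper(70,35)
P=lambda a,c,r=55.: [*(c+r*(f*np.cos(a)+e*np.sin(a))),z]
g=np.array([527.5,290.7]); a=np.arctan2((g-C)@e,(g-C)@f); print("a0",a)
bot.move_to([*g,290],q); bot.servo_line([*g,z],speed=100)
f0=bot.read_state()["ft_force"][:2].copy()
bot.move_gripper(20,35); s=bot.read_state(); print("grip",s["grip_width"],np.round(s["ft_force"],1),s["clock"])
if s["grip_width"]<23: raise SystemExit("missed")
i=0; log=[]; hit=0
while a<9.42+.3:
    a+=min(.2,max(.05,9.44-a)); i+=1
    bot.servo_line(P(a,C),speed=70)
    s=bot.read_state(); F=s["ft_force"][:2]-f0; n=f*np.cos(a)+e*np.sin(a); t=-f*np.sin(a)+e*np.cos(a)
    Fr,Ft=F@n,F@t; C=C+.04*Fr*n
    if i%4==0 or a>9.2: print(round(a,2),"Fr %.1f Ft %.1f"%(Fr,Ft),np.round(C,1),round(s["grip_width"],1),round(s["clock"],1))
    if np.hypot(Fr,Ft)>50: print("abort");break
    if a>9.2 and Ft<-18: print("stop felt");break
```

```text
a0 0.4201977611424919
grip 26.15910865346884 [0.2 1.  4. ] 26.5583
1.22 Fr 2.0 Ft 2.9 [499.3 243.5] 25.9 27.8
2.02 Fr -0.6 Ft 2.7 [499.3 243.5] 25.9 29.0
2.82 Fr -1.2 Ft 2.5 [499.2 243.6] 25.5 30.3
3.62 Fr -0.8 Ft 1.4 [499.3 243.7] 26.2 31.5
4.42 Fr 0.0 Ft 1.5 [499.3 243.7] 26.1 32.7
5.22 Fr -0.0 Ft 3.3 [499.4 243.7] 26.0 34.0
6.02 Fr 0.8 Ft 3.3 [499.3 243.8] 25.7 35.2
6.82 Fr -0.5 Ft 2.8 [499.3 243.9] 26.3 36.4
7.62 Fr 0.6 Ft 3.1 [499.4 243.9] 26.1 37.7
8.42 Fr -0.0 Ft 2.7 [499.5 243.9] 26.2 38.9
9.22 Fr 0.8 Ft 1.9 [499.5 243.8] 26.3 40.1
9.42 Fr 0.7 Ft 3.0 [499.5 243.8] 26.0 40.4
9.47 Fr -1.6 Ft -18.1 [499.5 243.9] 26.1 40.7
stop felt
```

Run:
```python
from h import *
bot.move_gripper(60); p=bot.read_state()["ee_pos"]; bot.servo_line([p[0],p[1],300],speed=150)
bot.move_to([450,0,400],down(np.radians(82.9))); bot.dwell(.3)
c=bot.read_camera("top"); W=cloud(c); print(bot.read_state()["clock"])
cv2.imwrite("pics/end.png",cv2.resize(c["image"][130:310,120:420],None,fx=2.5,fy=2.5))
e=np.array([.9923,-.1236]); f=np.array([.1236,.9923]); o=np.array([615.4,87.5])
X=(W[...,:2]-o)@e; Y=(W[...,:2]-o)@f; Z=W[...,2]
m=(abs(X)<60)&(Y>150)&(Z>65)&(Z<85); print("bed far edge",np.percentile(Y[m],99.5),"expect 295")
m=(abs(X)<25)&(abs(Y-210)<40); print("block z",np.median(Z[m])); m=(abs(X)>40)&(abs(X)<55)&(abs(Y-210)<40); print("bed z",np.median(Z[m]))
```

```text
43.225
bed far edge 832.8624901214765 expect 295
block z 75.51595278942932
bed z 75.74985678335634
```

View pics/end.png

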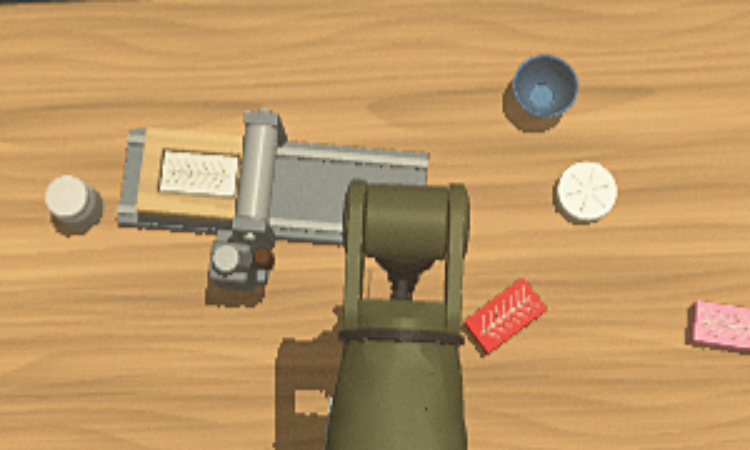

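The bed is wound through past the roller with the block flush in it, at about (198,172). The knob is on the -y side at (263,258), and the jar, bowl and round block are where they were. My bed-edge number (833 against 295) was spoiled by other objects in the mask, but the crank stop was felt at 9.47 rad, so I'm handing in.

```bash
python3 -c "
from rig import bot
print(bot.finish_job())"
```

```text
the job is handed in; nothing more can be done
None
```

I pressed the plaster block flush into the recess, wound the bed fully through until I felt the crank's stop, and handed the job in at about 43 s on the robot's clock, without moving the bystanders.

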